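Clip the inspection torch in and turn the jar into its beam

TASK

Press the pocket torch down past the sprung jaw into the clip of the display stand until it lies fully home and centred between the two forks, lens end towards the white turntable, and let go of it. Then take the turntable's upright steel post and turn the table until the round gem jar stands right in front of the torch, in line with it. The table springs back when released, so finish while still holding the post, with the table at rest; leave the stones and the jar standing in their wells and do not disturb the other things on the table.

Things in the scene. Friction and masses are not known exactly. Their poses are not given: they have to be found in the camera images.
- stand: Fixed grey display stand. Origin at table height on the turntable's axis; x points from the clip (front, -x) to the turntable, z up. A tongue 64 wide, 12 mm high runs to x = -260 mm and carries the clip. The white turntable: radius 120, top 28 mm over the table, with six ring wells (inner diameter 54, rim 6 mm high) centred 80 mm from the axis, and a post.
- clip_seat (a point): Where the torch's middle lies when home: middle of the clip, 200 mm in front of the turntable's axis, 55 mm over the table; axes as the stand's, x along the seated torch. Two forks 10 mm thick at x = -32 and +32 mm, open at the top; the 54 mm between them is free down to the tongue (z = -43), but for the jaw's 7 mm hinge bar at y = +22, z = -30 mm.
- clip_mouth (a point): Middle of the clip's open mouth, 28 mm above clip_seat, same axes; the mouth is about 36 mm wide there. Each fork below has a fixed cheek at y = -14.4 mm (flared out at the top), a floor 41 mm below this point, and the jaw's nose on the +y side with a sloping top that leads the torch in.
- jaw (a joint): Sprung steel jaw on the clip's +y side, one hinged bar with a nose at each fork. 0 = shut (noses reach over the torch to y = +9.5, z = +11 mm from clip_seat); grows as it opens outwards, about 0.07 to 0.13 as the torch passes, then it snaps back to about 0. Pressing the torch past it takes roughly 4 to 10 N straight down; it needs no handling itself.
- torch: Black pocket torch, a rod 26 mm in diameter and 113 mm long, about 70 g, lying on a 4 mm white pad. Origin on the underside at mid-length; its long axis is its y axis, lens end at -y. The barrel can roll, which turns x and z about y.
- torch_mid (a point): Middle of the torch on its axis (13 mm from its surface).
- torch_lens (a point): Centre of the torch's lens end, on its axis, 56 mm from torch_mid.
- turntable (a joint): Angle of the turntable: 0 at its stop, where a spring holds it at the start (0.1 to 0.2 N m, so 1 to 2 N at the post); grows anticlockwise seen from above, up to 2.7. To bring the jar to the front takes about 0.5, 1.4 or 2.3 rad anticlockwise, by the well it starts in.
- post_grip (a point): Point to hold the turntable by: on the axis of its upright round steel post (diameter 14, with a 24 mm foot, top 101 mm over the table, 100 mm from the turntable's axis). This point is 83 mm over the table and moves round with the table; the jar and stones beside it reach up to 52 mm.
- front_mark (a point): Fixed point at the front of the turntable where the jar shall stand: 80 mm from the turntable's axis towards the torch, at the height of the turntable's top; axes as the stand's.
- gem_jar0: Round gem jar, black with a clear top, diameter 33, 22 mm high, loose in one of the wells of the turntable, the only jar there; origin at the centre of its underside.
- palm_stone0: Oval polished stone 48x35x24 mm, loose in another well; origin at its underside.
- palm_stone2: Oval polished stone 38x30x22 mm, loose in another well; origin at its underside.
- palm_stone3: Oval polished stone 46x33x21 mm, loose in another well; origin at its underside.
- pad: Fixed white sorting pad 160x160x4 mm under the torch; origin at the centre of its underside.
- bead_scoop: Bystander: wooden bead scoop 46x98x15 mm, lying beyond the stand.
- sorting_dish: Bystander: white dish, diameter 101, 21 mm high.
- loupe: Bystander: folded loupe 25x45x14 mm, to the right of the turntable.

How it is judged:
On the way:
1. the torch is seated in the clip, lens towards the turntable, jaw sprung shut over it (x of torch_mid in the frame of clip_seat between -0.012 and 0.012 m and y of torch_mid in the frame of clip_seat between -0.005 and 0.005 m and z of torch_mid in the frame of clip_seat between -0.004 and 0.004 m and x of torch_lens in the frame of clip_seat above 0.03 m and angle between the y axis of torch and the x axis of stand, either way round below 0.1 rad and value of joint jaw below 0.08 rad), for 0.2 s.
At the end, for the whole second after the job is handed in: Torch home in the clip (within 12 mm along, 5 across, 4 in height, 0.1 rad; lens to the table), jaw under 0.08, torch untouched; jar upright, within 10 mm of the torch's line and 20 mm of the front point along it; turntable under 0.05 rad/s, fingers on its post with over 0.4 N (all of step 1 and y of gem_jar0 in the frame of front_mark between -0.01 and 0.01 m and x of gem_jar0 in the frame of front_mark between -0.02 and 0.02 m and angle between gem_jar0's own z axis and vertical below 0.15 rad and velocity of joint turntable between -0.05 and 0.05 rad/s and contact force between the fingers and steel_post above 0.4 N and contact force between each of the arm, the fingers and torch below 0.2 N and contact force between the fingers and gem_jar0 below 0.2 N); the arm keeps its last pose, push and grip.
It fails at once if the jar or a stone leaves its well or tips over ((z of gem_jar0 in the frame of stand above 0.04 m or z of gem_jar0 in the frame of stand below 0.02 m or angle between gem_jar0's own z axis and vertical above 0.4 rad) or (z of palm_stone0 in the frame of stand above 0.04 m or z of palm_stone0 in the frame of stand below 0.02 m or angle between palm_stone0's own z axis and vertical above 0.4 rad) or (z of palm_stone2 in the frame of stand above 0.04 m or z of palm_stone2 in the frame of stand below 0.02 m or angle between palm_stone2's own z axis and vertical above 0.4 rad) or (z of palm_stone3 in the frame of stand above 0.04 m or z of palm_stone3 in the frame of stand below 0.02 m or angle between palm_stone3's own z axis and vertical above 0.4 rad)).
It fails at once if the scoop, dish or loupe is pushed by more than 25 mm (distance of any of bead_scoop, sorting_dish, loupe from where it was at the start of the episode above 0.025 m).
It also fails if it takes over 59 s, if anything falls off the work surface, if the arm or the gripper's body presses on something with over 40 N, if the wrist force passes 120 N, or if a joint passes its speed limit or range.

ROBOT

A 7-joint arm with a two-finger parallel gripper is mounted at the origin on a cart in front of the work surface, level with it; the furniture and walls round the work are solid. World frame = base frame: x ahead of the robot, y to its left, z up, the work surface at z = 0. Lengths are in m, angles in rad, forces in N, time in s.
With the tool pointing down it reaches from about 0.425 to 0.925 m from the base axis. Payload 6.8 kg.
Tool frame: the origin (TCP) lies midway between the tips of the shut fingers; the grasp point (between the pads) lies 19 mm behind it (r.grip_point_offset is the distance from the TCP to the grasp point, in m); z points along the fingers, y is the direction in which the jaws open and shut (so a half turn about z gives the same grasp; the last joint's range is limited). The gripper opens to 85 mm and grips with 20 to 120 N. Pads are 22 mm wide; open, the fingers measure 114 mm over their backs; the gripper's body (76 mm by 85 mm) begins 54 mm behind the grasp point. The pads swing forward as they close: fully open they stand 13 mm farther back than shut.
Start: joints at [1.212, 0.477, 0.022, 1.555, -0.011, 1.109, -0.083], TCP at [0.168, -0.654, 0.231] pointing down, gripper open.
Joint ranges: [-2.96, 2.96], [-0.34, 2.1], [-1.41, 1.46], [0.24, 2.44], [-1.37, 4.51], [0.17, 1.92], [-2.96, 2.96]. Speed limits (rad/s): [2.39, 2.39, 3.14, 3.14, 3.14, 3.14, 3.14].

INTERFACE

Orientations are given as a rotation vector (axis times angle).
In Python, from bench import r, grab_frame, camera_params gives the robot as it stands.
- The arm moves only by the tool carry_out, never from a script. Its argument "motion" is text: rows parted by semicolons, each of 5 numbers parted by spaces: the closure, from 0 (fully open) to 1 (shut), then the shift along the tool's x, y, z in mm, then the turn about the tool's z in rad. In form: fingers dx dy dz twist; .... A call has exactly 8 rows; each row shifts and turns the commanded pose from where the row before left it, along the tool's axes as they then stand; what a row does not reach is not made up. A row lasts 1/8 s, in which the tool goes at most 62.5 mm and 10.7 degrees, less where a joint would pass 70% of its speed; a pose out of reach is approached as far as the arm can. A call with a gripper value outside its range is refused whole. The fingers move at their own pace and stop on an object; "newtons" is the grip in N (left out, the last holds). Time passes only in rows, so rows that do not move let the fingers close, or fill a call up. It gives the time, the measured TCP pose, the force and the opening at its end, in the units of the state.
- r.get_obs(): the state, without advancing time (a new reading comes with each control period).
- grab_frame(name): name is "side" or "top"; returns the picture (400x640x3 uint8, red, green, blue); there is no depth.
- camera_params(name): a dict with "fx", "fy", "cx", "cy" (pixels), "eye" and "attitude" of the camera in the world. Camera axes: x right, y down, z forward; pixel columns grow to the right and rows downward; lengths in m; the calibration is good to about 2 mm. A picture is of the moment at which its call begins. camera_params takes no time and is no camera call.
- r.hand_in(): hands the job in, once; it reports no verdict.
The state is a dict: "clock": time; "joints": joint angles; "qvel": joint speeds; "tau": joint torques, N m; "tcp_pos": TCP position; "orientation": TCP orientation; "contact_force": force on the tool from outside, world axes, zero at the start; "moment": the same for the moment, N m; "grip_width": finger opening in m.
Only numpy, scipy, OpenCV 4.12 (cv2) and the standard library are available. Lean on these libraries where they do the work, as an engineer would, in place of code of your own. Each camera call takes 0.05 s, during which the arm holds its last target.

## Working session

There is one attempt and no reset: what is moved stays moved. The work goes in short steps, Python scripts to look and compute and a tool call to move; the robot and the scene stay as the last step left them, time stands still between calls to the robot, and variables do not carry over. Pictures are saved under pics/ and viewed, and the job is handed in when it is done.

Besides the shell and the picture viewer there is one more tool, called after ">>>" as a command line: name --argument value ..., lists and objects as JSON in quotes. carry_out: Moves the arm, as the interface text tells. Its arguments: {"type":"object","properties":{"motion":{"type":"string"},"newtons":{"type":"number"}},"required":["motion"]}

```bash
ls; mkdir -p pics; cat > h.py <<'E'
import numpy as np,cv2
from bench import r,grab_frame,camera_params
from scipy.spatial.transform import Rotation as R
def snap(n,f):
    im=grab_frame(n); cv2.imwrite('pics/'+f,im[:,:,::-1]); return im
E
python3 - <<'E'
from h import *
snap('top','t0.png');snap('side','s0.png')
for n in('top','side'):print(camera_params(n))
print(r.get_obs(), r.grip_point_offset)
E
```

```text
pics
{'fx': 454.87636641628546, 'fy': 454.87636641628546, 'cx': 320.0532161200528, 'cy': 201.43264848359792, 'eye': array([ 0.509364  , -0.02460999,  1.24237375]), 'attitude': array([-2.17744   ,  2.20043465, -0.10323634])}
{'fx': 419.094343430334, 'fy': 419.094343430334, 'cx': 318.6472996122971, 'cy': 200.08889240654756, 'eye': array([ 0.18258509, -0.74777456,  0.81217558]), 'attitude': array([-2.23521123,  0.58649022, -0.27218208])}
{'clock': 0.1, 'joints': array([ 1.21190171,  0.47772127,  0.02236279,  1.55634565, -0.0114889 ,
        1.10929331, -0.08311089]), 'qvel': array([-2.62908557e-04, -1.59432538e-03, -2.18198329e-03, -2.83246031e-03,
       -2.79650007e-04,  9.04293914e-04, -3.51799925e-05]), 'tau': array([ 5.56302024e-03, -5.97760141e+01,  1.61398083e+00, -2.81952435e+01,
        1.28103080e-02,  5.01927134e-03,  1.67285475e-05]), 'tcp_pos': array([ 0.16736048, -0.65337739,  0.23042368]), 'orientation': array([-3.11533518e+00, -3.92709315e-01,  5.36109179e-04]), 'contact_force': array([ 0.22473568,  0.49127743, -0.0961388 ]), 'moment': array([-0.02143378,  0.01748569,  0.02272213]), 'grip_width': 0.08556597985888648} 0.0187
```

View pics/t0.png

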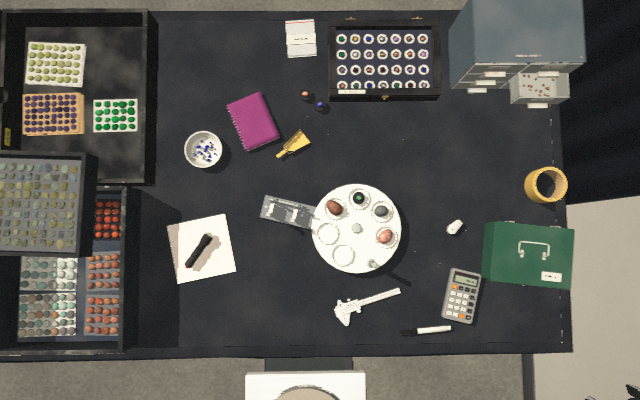

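View pics/s0.png

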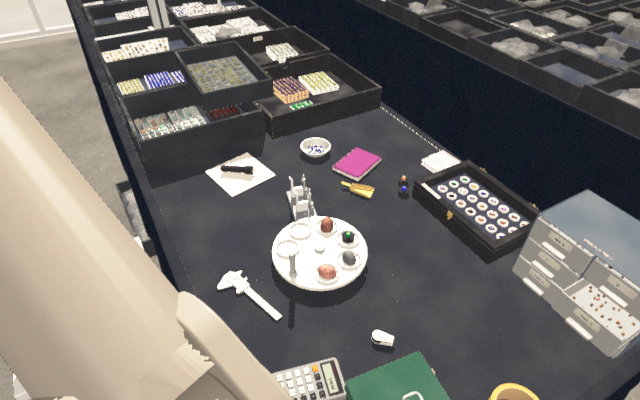

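```bash
cat >> h.py <<'E'
def cam(n):
    c=camera_params(n); Rm=R.from_rotvec(c['attitude']).as_matrix(); return c,Rm
def bp(n,u,v,z):
    c,Rm=cam(n); d=Rm@np.array([(u-c['cx'])/c['fx'],(v-c['cy'])/c['fy'],1]); e=c['eye']
    return e+d*(z-e[2])/d[2]
def pj(n,p):
    c,Rm=cam(n); q=Rm.T@(np.array(p)-c['eye']); return np.array([c['cx']+c['fx']*q[0]/q[2],c['cy']+c['fy']*q[1]/q[2]])
def crop(im,u0,v0,u1,v1,f,s=None):
    s=s or min(790/(u1-u0),590/(v1-v0)); 
    cv2.imwrite('pics/'+f,cv2.resize(im[v0:v1,u0:u1],None,fx=s,fy=s,interpolation=cv2.INTER_CUBIC)[:,:,::-1]); print(f,s)
E
python3 - <<'E'
from h import *
t=cv2.imread('pics/t0.png')[:,:,::-1];s=cv2.imread('pics/s0.png')[:,:,::-1]
crop(t,250,170,410,280,'t0a.png');crop(t,160,205,250,290,'t0b.png');crop(s,200,140,380,300,'s0a.png')
print(bp('top',356,228,.028),bp('top',203,250,.017))
E
```

```text
t0a.png 4.9375
t0b.png 6.9411764705882355
s0a.png 3.6875
[ 0.53259233 -0.13959655  0.028     ] [0.47858741 0.26932525 0.017     ]
```

View pics/t0a.png

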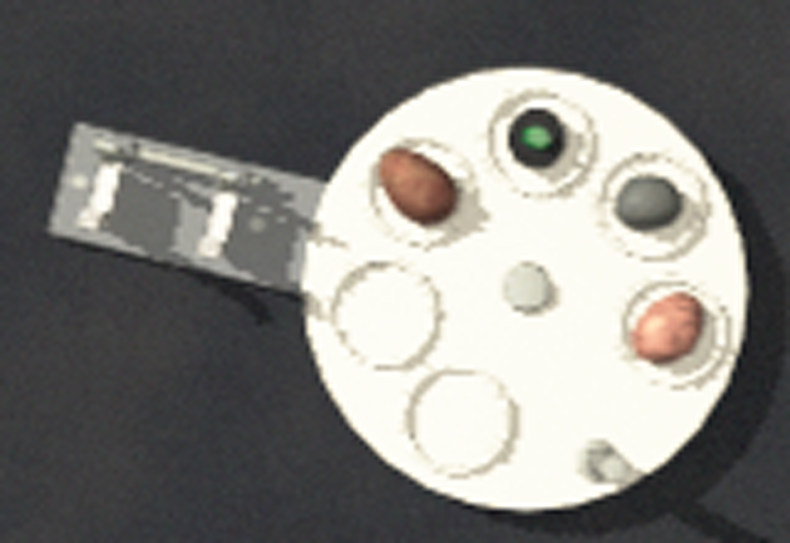

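View pics/t0b.png

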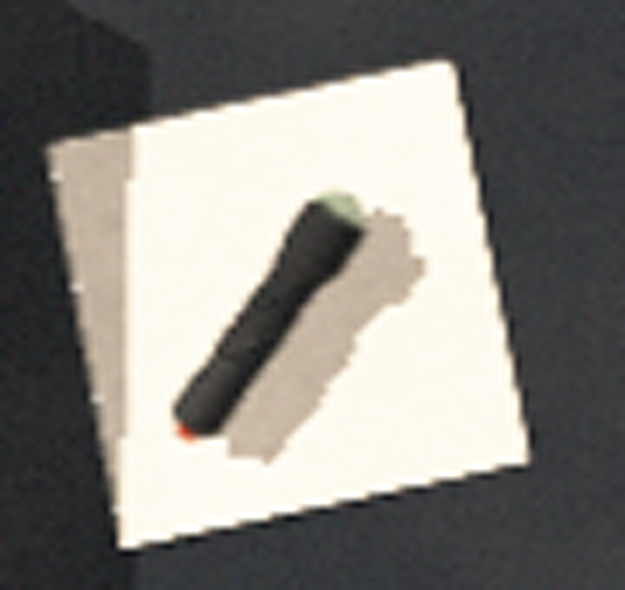

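View pics/s0a.png

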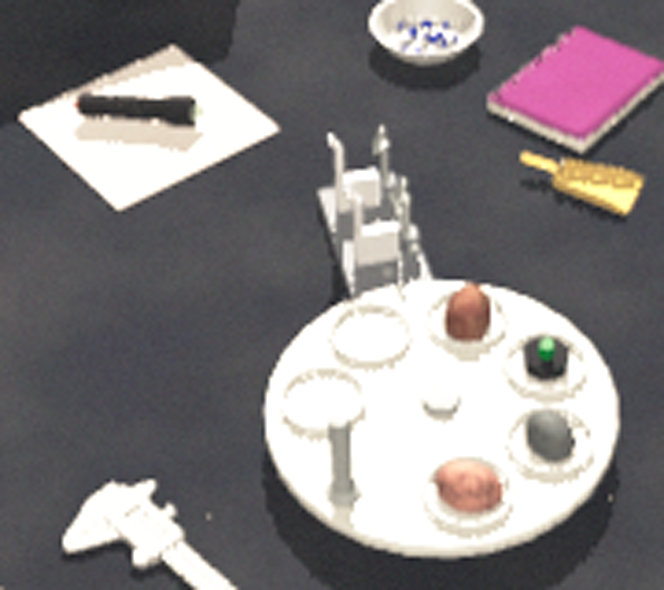

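```bash
cat > m.py <<'E'
from h import *
t=cv2.imread('pics/t0.png')[:,:,::-1]
# torch
g=t.astype(int).sum(2); m=np.zeros(g.shape,np.uint8); 
sub=(g[225:275,180:220]<300)
ys,xs=np.nonzero(sub); pts=np.array([bp('top',x+180,y+225,.017)[:2] for x,y in zip(xs,ys)])
c=pts.mean(0); U,S,V=np.linalg.svd(pts-c); p=(pts-c)@V.T; print('torch dark centroid',c,'dir',V[0],'ext',p.min(0),p.max(0))
for w,n,uv in(('lens','top',(209,234.8)),('tail','top',(187.2,267)),('lens','side',(200+196/3.6875,140+112/3.6875)),('tail','side',(200+80/3.6875,140+103/3.6875))): print(w,n,bp(n,*uv,.017))
# disc
w=((g>600)).astype(np.uint8); w[:,:300]=0;w[:180]=0;w[276:]=0;w[:,:313]=0;w[:,405:]=0
k,l,st,ce=cv2.connectedComponentsWithStats(w); i=1+st[1:,4].argmax()
cn=max(cv2.findContours((l==i).astype(np.uint8),0,1)[0],key=len); hu=cv2.convexHull(cn)[:,0]
P=np.array([bp('top',u,v,.028)[:2] for u,v in hu]); 
A=np.c_[2*P,np.ones(len(P))]; s=np.linalg.lstsq(A,(P**2).sum(1),rcond=None)[0]; print('disc',s[:2],np.sqrt(s[2]+s[:2]@s[:2]))
C=s[:2]
a=bp('top',250+75/4.9375,170+122/4.9375,.012);b=bp('top',250+48/4.9375,170+232/4.9375,.012)
print('tongue',a,b,np.linalg.norm(a-b)); f=((a+b)/2)[:2]; d=C-f; print('len',np.linalg.norm(d),'yaw',np.arctan2(d[1],d[0]), 'perp yaw',np.arctan2((a-b)[1],(a-b)[0])-np.pi/2)
for nm,u,v,z in(('jar',536,138,.045),('postfoot',622,470,.03),('posttop',600,455,.101),('brown',420,187,.045),('e1',386,315,.034),('e2',462,422,.034)):
    q=bp('top',250+u/4.9375,170+v/4.9375,z)[:2]-C; print(nm,q+C,np.linalg.norm(q),np.arctan2(q[1],q[0]))
for nm,u,v,z in(('jar',547,347,.05),('posttop',340,422,.101),('postfoot',343,497,.028),('hub',443,400,.035)):
    q=bp('side',200+u/3.6875,140+v/3.6875,z)[:2]-C; print('side',nm,q+C,np.linalg.norm(q),np.arctan2(q[1],q[0]))
E
python3 m.py
```

```text
torch dark centroid [0.47805    0.28224016] dir [-0.81894525  0.57387166] ext [-0.04721674 -0.01204334] [0.05269521 0.0126374 ]
lens top [0.51888476 0.25368983 0.017     ]
tail top [0.43407599 0.3107904  0.017     ]
lens side [0.52080472 0.25109917 0.017     ]
tail side [0.43990911 0.3104553  0.017     ]
disc [ 0.53345543 -0.13942051] 0.11883352504415892
tongue [0.62568717 0.10388531 0.012     ] [0.56540399 0.11872826 0.012     ] 0.062083609685787085
len 0.25830091375375425 yaw -1.8135527468797124 perp yaw -1.8122146879207772
jar [ 0.611573   -0.14613541] 0.07840563778106481 -0.085748155518682
postfoot [ 0.43360117 -0.1906976 ] 0.11225066946576455 -2.6671881575467733
posttop [ 0.4456925  -0.16998691] 0.09293350899087438 -2.8064476423327545
brown [ 0.58589555 -0.08357907] 0.07660438683034125 0.8167996010636103
e1 [ 0.51793162 -0.06491252] 0.07610800782979318 1.7762085454386551
e2 [ 0.46036744 -0.1048849 ] 0.08083664114521069 2.7001688705258275
side jar [ 0.61276032 -0.15004514] 0.08001342458848952 -0.1331789874263504
side posttop [ 0.44074656 -0.18176081] 0.10191974888122717 -2.7131795969621124
side postfoot [ 0.44049829 -0.18070447] 0.10171231641776504 -2.723640725785864
side hub [ 0.53376152 -0.14565475] 0.00624174762472559 -1.5217379287309052
```

```bash
cat > o.py <<'E'
from h import *
import sys
C=np.array([.5335,-.1394,0]);yaw=-1.813
dx=np.array([np.cos(yaw),np.sin(yaw),0]);dy=np.array([-dx[1],dx[0],0]);Z=np.array([0,0,1.])
S=C-.2*dx+.055*Z
mid=np.array([.478,.2815,.017]);d=np.array([.82,-.574,0])
P=[]
for sgn in(1,-1):
    P.append(mid+sgn*.0565*d)
    n=np.array([-d[1],d[0],0])
    for q in(-.013,.013):P.append(mid+sgn*.0565*d+q*n)
for fx in(-.037,-.027,.027,.037):
    for y,z in((-.0144,0),(-.0144,.011),(.0095,.011)):P.append(S+fx*dx+y*dy+z*Z)
for x in(-.26,-.15):
    for y in(-.032,.032):P.append(C+x*dx+y*dy+.012*Z)
for a in np.arange(0,6.28,.4):P.append(C+.12*np.array([np.cos(a),np.sin(a),0])+.028*Z)
for z in(.034,.083,.101):P.append(C+.1*np.array([np.cos(-2.72),np.sin(-2.72),0])+z*Z)
P.append(C+.08*np.array([np.cos(-.1),np.sin(-.1),0])+.05*Z)
def draw(n,src,box,f):
    im=cv2.imread(src);u0,v0,u1,v1=box;s=min(790/(u1-u0),590/(v1-v0))
    im=cv2.resize(im[v0:v1,u0:u1],None,fx=s,fy=s,interpolation=cv2.INTER_CUBIC)
    for p in P:
        u,v=pj(n,p); cv2.circle(im,(int((u+.5-u0)*s),int((v+.5-v0)*s)),2,(255,0,255),-1)
    cv2.imwrite(f,im)
draw('top','pics/t0.png',(255,170,410,280),'pics/o1.png')
draw('top','pics/t0.png',(175,220,225,280),'pics/o2.png')
draw('side','pics/s0.png',(270,170,380,300),'pics/o3.png')
draw('side','pics/s0.png',(200,150,280,200),'pics/o4.png')
print(S)
E
python3 o.py
```

```text
[0.58146851 0.05476236 0.055     ]
```

View pics/o1.png

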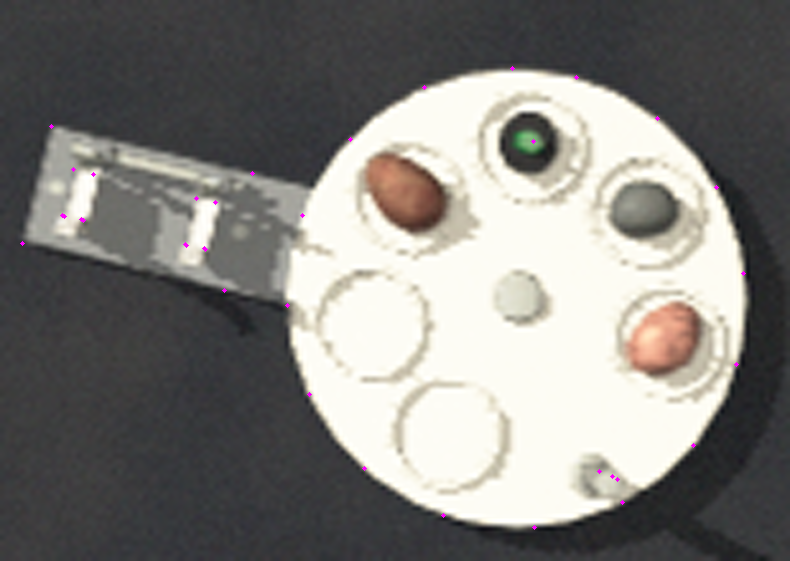

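View pics/o2.png

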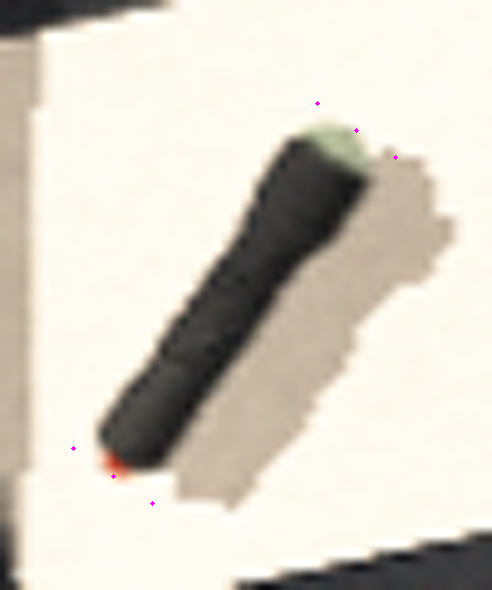

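View pics/o3.png

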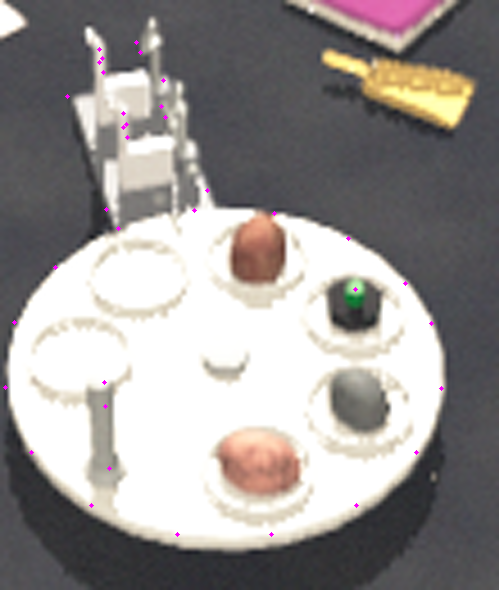

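View pics/o4.png

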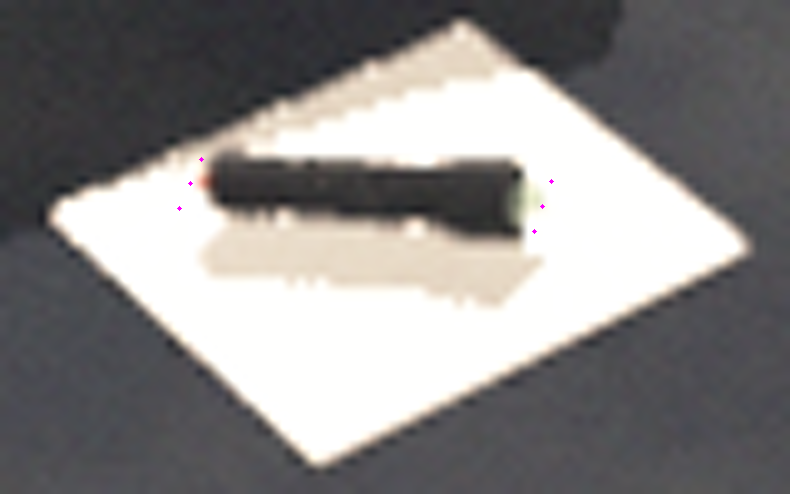

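```bash
cat >> h.py <<'E'
def plan(wps,grip,pre=True,start=None):
    """wps: list of (x,y,z,yaw_of_tool_x,nrows)"""
    o=r.get_obs(); 
    p=np.array(o['tcp_pos']);M=R.from_rotvec(o['orientation'])
    rows=[]
    for x,y,z,yaw,n in wps:
        for k in range(n):
            X=M.as_matrix()[:,0]; cy=np.arctan2(X[1],X[0])
            dyaw=(yaw-cy+np.pi)%(2*np.pi)-np.pi
            tw=round(-dyaw/(n-k),3)
            dl=np.round(M.inv().apply((np.array([x,y,z])-p)/(n-k)),0 if n-k>1 else 1)
            p=p+M.apply(dl);M=M*R.from_rotvec([0,0,tw])
            rows.append('%g %g %g %g %g'%(grip,*dl,tw))
    while len(rows)%8: rows.append('%g 0 0 0 0'%grip)
    for i in range(0,len(rows),8):print('; '.join(rows[i:i+8]))
    print('end',p,cy-tw)
def st():
    o=r.get_obs();X=R.from_rotvec(o['orientation']).as_matrix()
    print('t',o['clock'],'tcp',o['tcp_pos'].round(4),'yaw',np.arctan2(X[1,0],X[0,0]).round(4),'zax',X[:,2].round(3),'F',o['contact_force'].round(2),'w',round(o['grip_width'],4),'j',o['joints'].round(2))
E
python3 - <<'E'
from h import *
st()
plan([(.38,-.35,.23,1.0,7),(.47,0,.23,1.8,7),(.478,.2825,.2,2.536,8)],0)
E
```

```text
t 0.1 tcp [ 0.1674 -0.6534  0.2304] yaw 0.2508 zax [-0.001  0.002 -1.   ] F [ 0.22  0.49 -0.1 ] w 0.0856 j [ 1.21  0.48  0.02  1.56 -0.01  1.11 -0.08]
0 0 -0 0 -0.107; 0 0 -0 0 -0.107; 0 0 -0 0 -0.107; 0 0 -0 0 -0.107; 0 0 -0 0 -0.107; 0 0 -0 0 -0.107; 0 0.4 -0 0 -0.107; 0 0 -0 0 -0.114
0 0 -0 0 -0.114; 0 0 -0 0 -0.114; 0 0 -0 0 -0.115; 0 0 0 0 -0.114; 0 0 0 0 -0.115; 0 0.3 0.1 0 -0.114; 0 0 0 0 -0.092; 0 0 0 0 -0.092
0 0 0 0 -0.092; 0 0 0 0 -0.092; 0 0 0 0 -0.092; 0 0 0 0 -0.092; 0 0 0 0 -0.092; 0 0.2 0.2 0 -0.092; 0 0 0 0 0; 0 0 0 0 0
end [0.45842999 0.24940279 0.23166407] 2.5357914747089128
```

Units fix (mm).

```bash
sed -i 's|dl=np.round(M.inv().apply((np.array(\[x,y,z\])-p)/(n-k))|dl=np.round(1000*M.inv().apply((np.array([x,y,z])-p)/(n-k))|; s|p=p+M.apply(dl)|p=p+M.apply(dl)/1000|' h.py
python3 - <<'E'
from h import *
plan([(.38,-.35,.23,1.0,7),(.47,0,.23,1.8,7),(.478,.2825,.2,2.536,8)],0)
E
```

```text
0 40 -34 0 -0.107; 0 44 -30 0 -0.107; 0 47 -25 0 -0.107; 0 49 -20 0 -0.107; 0 51 -15 0 -0.107; 0 52 -9 0 -0.107; 0 52.5 -4 0.8 -0.107; 0 49 -16 0 -0.114
0 51 -11 0 -0.114; 0 51 -5 0 -0.114; 0 52 1 0 -0.115; 0 51 7 0 -0.114; 0 50 13 0 -0.115; 0 47.7 18.9 0.5 -0.114; 0 34 9 4 -0.092; 0 33 12 4 -0.092
0 32 15 4 -0.092; 0 30 18 4 -0.092; 0 29 21 4 -0.092; 0 27 23 3 -0.092; 0 24 26 4 -0.092; 0 22.2 27.4 3.4 -0.092; 0 0 0 0 0; 0 0 0 0 0
end [0.47794334 0.28248803 0.20000472] 2.5357914747089128
```

>>> carry_out --motion "0 40 -34 0 -0.107; 0 44 -30 0 -0.107; 0 47 -25 0 -0.107; 0 49 -20 0 -0.107; 0 51 -15 0 -0.107; 0 52 -9 0 -0.107; 0 52 -4 1 -0.107; 0 49 -16 0 -0.114" --newtons 60

```text
clock: 1.1
tcp_pos: [0.3943, -0.2993, 0.2301]
orientation: [2.663, 1.667, 0.001]
contact_force: [1.1, -0.2, -0.4]
grip_width: 0.0855
```

>>> carry_out --motion "0 51 -11 0 -0.114; 0 51 -5 0 -0.114; 0 52 1 0 -0.115; 0 51 7 0 -0.114; 0 50 13 0 -0.115; 0 48 19 0 -0.114; 0 34 9 4 -0.092; 0 33 12 4 -0.092"

```text
clock: 2.1
tcp_pos: [0.4717, 0.0709, 0.222]
orientation: [-1.714, -2.632, 0.0]
contact_force: [-0.2, 0.2, -0.4]
grip_width: 0.0852
```

>>> carry_out --motion "0 32 15 4 -0.092; 0 30 18 4 -0.092; 0 29 21 4 -0.092; 0 27 23 3 -0.092; 0 24 26 4 -0.092; 0 22 27 3 -0.092; 0 0 0 0 0; 0 0 0 0 0"

```text
clock: 3.1
tcp_pos: [0.4777, 0.2805, 0.1999]
orientation: [-0.939, -2.998, 0.002]
contact_force: [-0.2, -0.7, -0.1]
grip_width: 0.0852
```

```bash
python3 - <<'E'
from h import *
st()
t=snap('top','t1.png');s=snap('side','s1.png')
plan([(.478,.2825,.05,2.536,4),(.478,.2825,.009,2.536,4)],0)
crop(s,180,120,300,210,'s1a.png')
E
```

```text
t 3.1 tcp [0.4777 0.2805 0.1999] yaw 2.5347 zax [-0.001 -0.001 -1.   ] F [-0.16 -0.67 -0.1 ] w 0.0852 j [ 0.01  0.43 -0.83  1.84  0.37  1.03 -0.01]
0 0 1 38 -0.001; 0 1 0 37 -0; 0 0 1 38 -0.001; 0 0.6 0.2 37.1 -0; 0 0 0 10 -0; 0 0 0 10 -0; 0 0 0 10 -0; 0 0 0.1 11 -0
end [0.47805954 0.28250166 0.00898775] 2.5355519858278446
s1a.png 6.555555555555555
```

View pics/s1a.png

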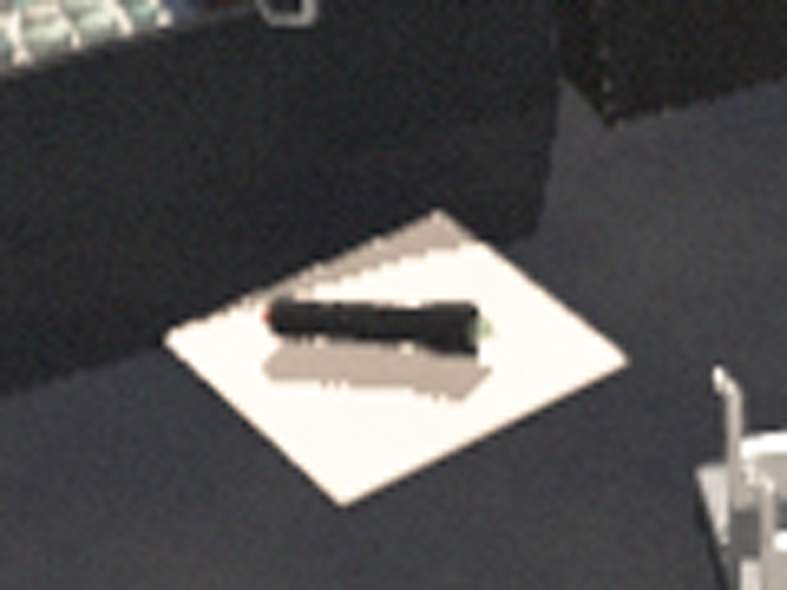

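```bash
python3 - <<'E'
from h import *
print(pj('side',r.get_obs()['tcp_pos']),pj('top',r.get_obs()['tcp_pos']))
E
```

```text
[228.78001517 117.82109246] [178.84016624 252.54140075]
```

View pics/s1.png

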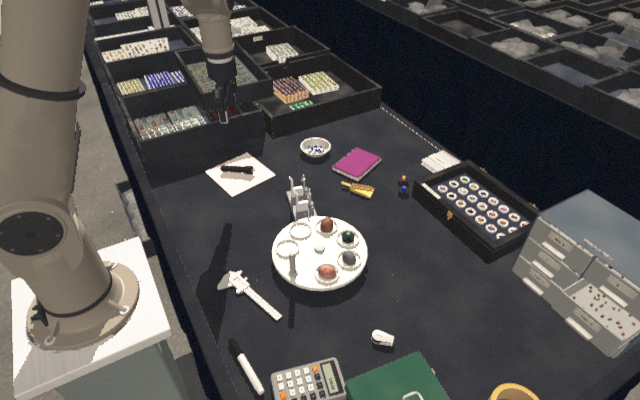

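View pics/t1.png

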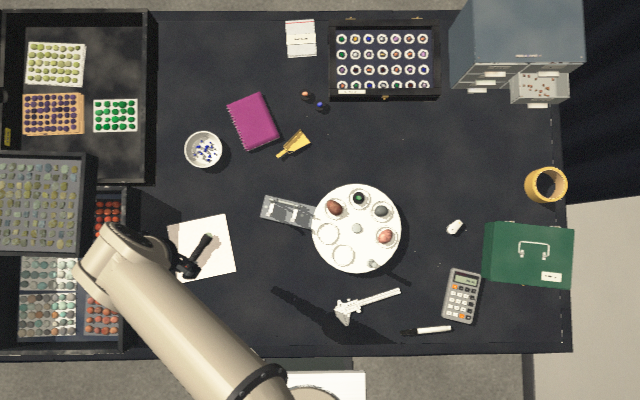

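>>> carry_out --motion "0 0 1 20 0; 0 0 1 20 0; 0 0 0 20 0; 0 0 0 20 0; 0 0 0 20 0; 0 0 0 20 0; 0 0 0 20 0; 0 0 0 10 0"

```text
clock: 4.2
tcp_pos: [0.4784, 0.2827, 0.0487]
orientation: [-0.937, -2.998, 0.002]
contact_force: [-0.2, 0.6, -0.7]
grip_width: 0.0855
```

```bash
python3 - <<'E'
from h import *
st()
t=snap('top','t2.png');s=snap('side','s2.png')
crop(s,180,120,300,210,'s2a.png');crop(t,100,200,260,300,'t2a.png')
E
```

```text
t 4.2 tcp [0.4784 0.2827 0.0487] yaw 2.5359 zax [-0.001 -0.001 -1.   ] F [-0.22  0.56 -0.73] w 0.0855 j [-0.11  0.63 -0.7   1.94  0.57  0.78 -0.17]
s2a.png 6.555555555555555
t2a.png 4.9375
```

View pics/s2a.png

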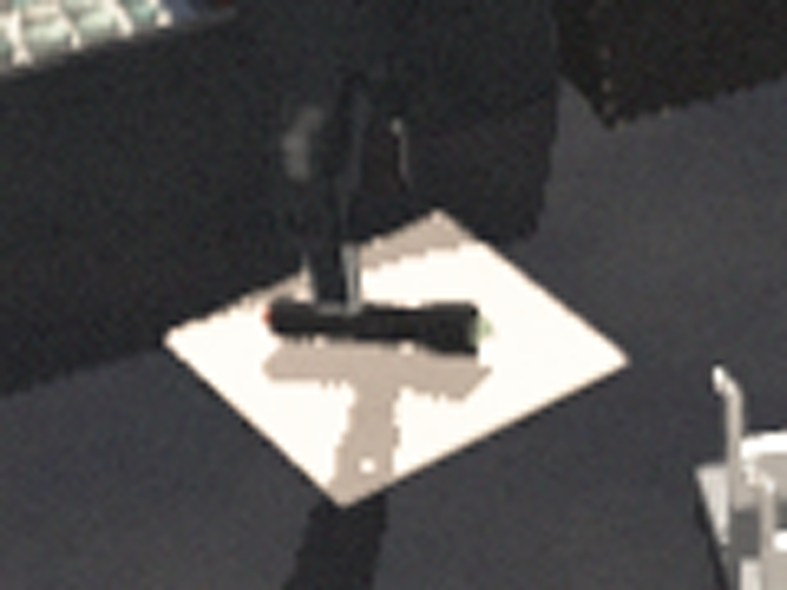

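View pics/t2a.png

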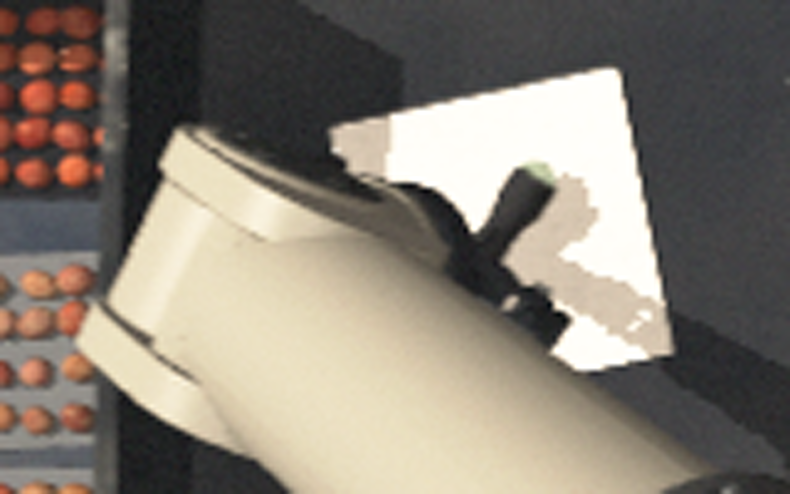

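>>> carry_out --motion "0 0 0 10 0; 0 0 0 10 0; 0 0 0 10 0; 0 0 0 9 0; 0 0 0 0 0; 1 0 0 0 0; 1 0 0 0 0; 1 0 0 0 0" --newtons 60

```text
clock: 5.3
tcp_pos: [0.4791, 0.2831, 0.0116]
orientation: [0.937, 2.998, 0.001]
contact_force: [0.6, -0.8, -0.1]
grip_width: 0.032
```

>>> carry_out --motion "1 0 0 0 0; 1 0 0 0 0; 1 0 0 0 0; 1 0 0 0 0; 1 0 0 0 0; 1 0 0 0 0; 1 0 0 0 0; 1 0 0 0 0"

```text
clock: 6.3
tcp_pos: [0.4793, 0.2834, 0.0119]
orientation: [0.937, 2.998, 0.001]
contact_force: [0.1, 0.2, 5.5]
grip_width: 0.0238
```

```bash
python3 - <<'E'
from h import *
st()
t=snap('top','t3.png');s=snap('side','s3.png')
crop(s,180,120,300,210,'s3a.png');crop(t,140,200,260,300,'t3a.png')
E
```

```text
t 6.3 tcp [0.4793 0.2834 0.0119] yaw 2.5358 zax [ 0.001  0.    -1.   ] F [0.09 0.2  5.52] w 0.0238 j [-0.14  0.68 -0.66  1.95  0.63  0.72 -0.22]
s3a.png 6.555555555555555
t3a.png 5.9
```

View pics/s3a.png

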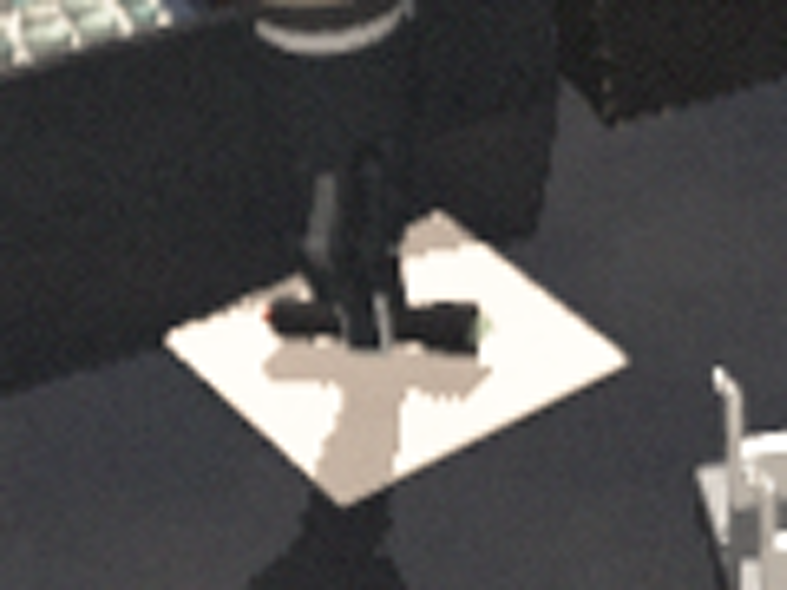

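View pics/t3a.png

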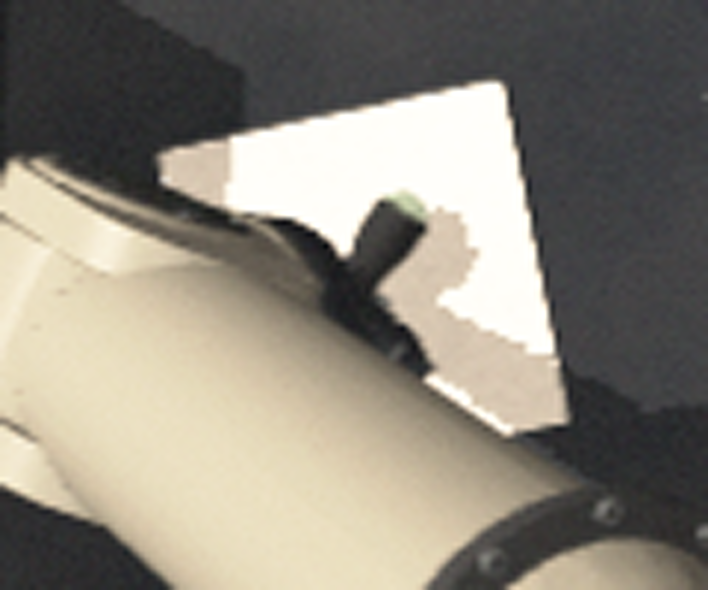

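```bash
python3 - <<'E'
from h import *
plan([(.4793,.2834,.06,2.536,4),(.4793,.2834,.18,2.536,4),(.5815,.0548,.18,1.328,8)],1)
E
```

```text
1 0 0 -12 -0; 1 0 0 -12 -0; 1 0 0 -12 -0; 1 0 0.1 -12.1 -0; 1 -0 0 -30 -0; 1 -0 0 -30 -0; 1 -0 0 -30 -0; 1 -0 0.1 -30 -0
1 -27 -16 -0 0.151; 1 -29 -12 -0 0.151; 1 -30 -8 -0 0.151; 1 -31 -3 -0 0.151; 1 -31 2 -0 0.151; 1 -31 7 -0 0.151; 1 -29 11 -0 0.151; 1 -27.7 15.4 -0 0.151
end [0.58154144 0.05476206 0.17995784] 1.3277338419495077
```

>>> carry_out --motion "1 0 0 -12 0; 1 0 0 -12 0; 1 0 0 -12 0; 1 0 0 -12 0; 1 0 0 -30 0; 1 0 0 -30 0; 1 0 0 -30 0; 1 0 0 -30 0"

```text
clock: 7.4
tcp_pos: [0.4787, 0.2829, 0.1808]
orientation: [0.937, 2.999, 0.0]
contact_force: [0.9, -0.4, -0.6]
grip_width: 0.0239
```

>>> carry_out --motion "1 -27 -16 0 0.151; 1 -29 -12 0 0.151; 1 -30 -8 0 0.151; 1 -31 -3 0 0.151; 1 -31 2 0 0.151; 1 -31 7 0 0.151; 1 -29 11 0 0.151; 1 -28 15 0 0.151"

```text
clock: 8.4
tcp_pos: [0.5809, 0.0534, 0.1799]
orientation: [-2.479, -1.93, -0.001]
contact_force: [-0.1, 0.7, 0.1]
grip_width: 0.024
```

>>> carry_out --motion "1 0 0 0 0; 1 0 0 0 0; 1 0 0 0 0; 1 0 0 0 0; 1 0 0 0 0; 1 0 0 0 0; 1 0 0 0 0; 1 0 0 0 0"

```text
clock: 9.4
tcp_pos: [0.5808, 0.0541, 0.1793]
orientation: [-2.474, -1.936, 0.0]
contact_force: [0.3, 0.1, -0.8]
grip_width: 0.024
```

```bash
python3 - <<'E'
from h import *
st()
t=snap('top','t4.png');s=snap('side','s4.png')
crop(s,220,90,380,210,'s4a.png');crop(t,180,140,340,260,'t4a.png')
E
```

```text
t 9.4 tcp [0.5808 0.0541 0.1793] yaw 1.3278 zax [-0. -0. -1.] F [ 0.34  0.05 -0.8 ] w 0.024 j [ 0.18  0.43 -0.5   1.81  0.24  0.97 -0.65]
s4a.png 4.916666666666667
t4a.png 4.916666666666667
```

View pics/s4a.png

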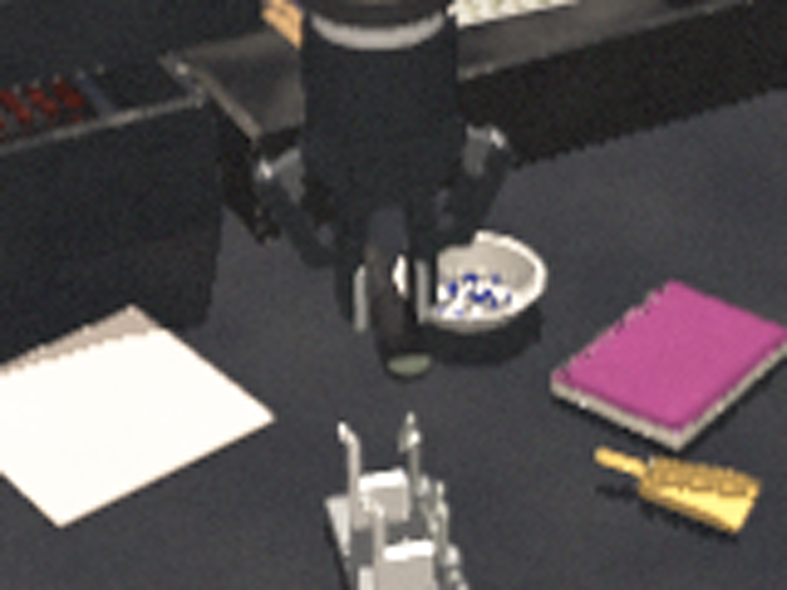

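View pics/t4a.png

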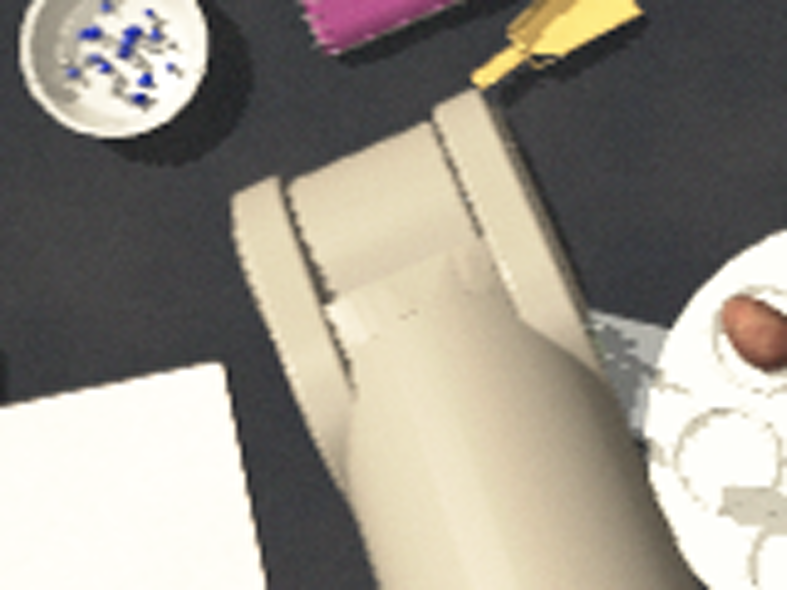

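```bash
python3 - <<'E'
from h import *
yaw=-1.813;dx=np.array([np.cos(yaw),np.sin(yaw),0]);dy=np.array([-dx[1],dx[0],0]);Z=np.array([0,0,1.])
T=r.get_obs()['tcp_pos']
im=cv2.imread('pics/s4.png');u0,v0,u1,v1=265,115,345,175;s=9.8
im=cv2.resize(im[v0:v1,u0:u1],None,fx=s,fy=s,interpolation=cv2.INTER_CUBIC)
im=np.clip(im*1.8,0,255).astype(np.uint8)
def dot(p,c):
    u,v=pj('side',p);cv2.circle(im,(int((u+.5-u0)*s),int((v+.5-v0)*s)),2,c,-1)
m=T+.005*Z
for a,c in((0,(255,0,255)),(.15,(0,255,255)),(-.15,(255,255,0))):
    e=dx*np.cos(a)-Z*np.sin(a);n=Z*np.cos(a)+dx*np.sin(a)
    for q in np.arange(0,6.3,.5):
        dot(m+.054*e+.013*(np.cos(q)*dy+np.sin(q)*n),c)
dot(T,(0,0,255))
cv2.imwrite('pics/s4o.png',im)
E
```

```text
(no output)
```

View pics/s4o.png

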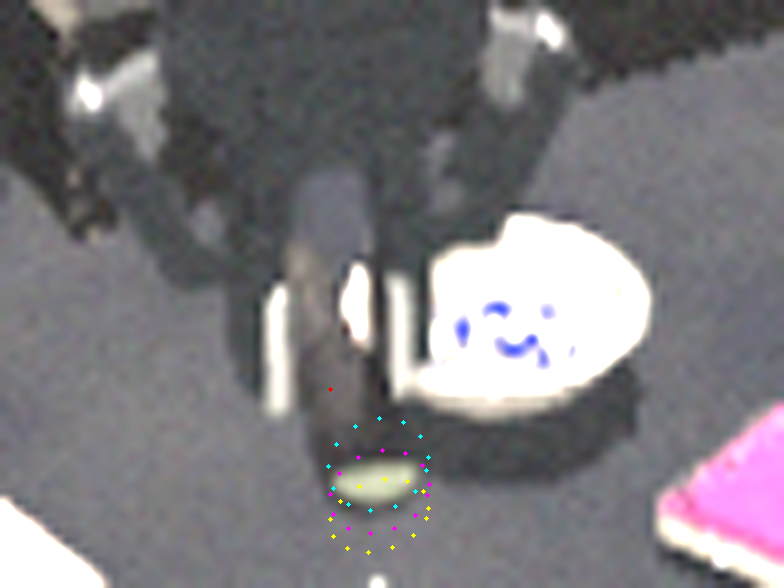

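```bash
python3 - <<'E'
from h import *
yaw=-1.813;dx=np.array([np.cos(yaw),np.sin(yaw),0]);dy=np.array([-dx[1],dx[0],0]);Z=np.array([0,0,1.])
T=r.get_obs()['tcp_pos'];u0,v0,s=265,115,9.8
f=lambda p:((pj('side',p)+.5-[u0,v0])*s).round()
for zo in(.005,.012,.02):
  m=T+zo*Z
  for a in(0,.2,.4,.6):
    e=dx*np.cos(a)-Z*np.sin(a);n=Z*np.cos(a)+dx*np.sin(a)
    print(zo,a,'lens',f(m+.054*e),'w',f(m+.054*e+.013*dy)-f(m+.054*e-.013*dy),'h',f(m+.054*e-.013*n)-f(m+.054*e+.013*n),'tail',f(m-.054*e),'tailtop',f(m-.054*e+.01*n))
im=cv2.imread('pics/s4.png')[85:175,255:345];im=cv2.resize(im,None,fx=6.5,fy=6.5,interpolation=cv2.INTER_CUBIC)
cv2.imwrite('pics/s4p.png',(255*(im/255.)**.5).astype(np.uint8))
E
```

```text
0.005 0 lens [380. 492.] w [ 99. -16.] h [ 2. 82.] tail [284. 264.] tailtop [282. 233.]
0.005 0.2 lens [380. 523.] w [ 99. -16.] h [-3. 68.] tail [283. 233.] tailtop [284. 206.]
0.005 0.4 lens [377. 548.] w [ 98. -16.] h [-8. 51.] tail [285. 207.] tailtop [287. 185.]
0.005 0.6 lens [373. 565.] w [ 96. -16.] h [-12.  32.] tail [288. 187.] tailtop [292. 171.]
0.012 0 lens [379. 470.] w [100. -16.] h [ 2. 83.] tail [283. 242.] tailtop [281. 211.]
0.012 0.2 lens [379. 501.] w [ 98. -16.] h [-3. 68.] tail [282. 211.] tailtop [283. 184.]
0.012 0.4 lens [377. 526.] w [ 98. -16.] h [-8. 52.] tail [284. 184.] tailtop [286. 163.]
0.012 0.6 lens [373. 544.] w [ 97. -16.] h [-12.  33.] tail [287. 164.] tailtop [291. 149.]
0.02 0 lens [379. 444.] w [100. -16.] h [ 2. 84.] tail [282. 217.] tailtop [280. 186.]
0.02 0.2 lens [378. 476.] w [ 99. -16.] h [-3. 69.] tail [281. 186.] tailtop [282. 158.]
0.02 0.4 lens [376. 501.] w [ 98. -16.] h [-8. 52.] tail [283. 159.] tailtop [285. 137.]
0.02 0.6 lens [372. 519.] w [ 98. -16.] h [-12.  34.] tail [286. 138.] tailtop [290. 122.]
```

View pics/s4p.png

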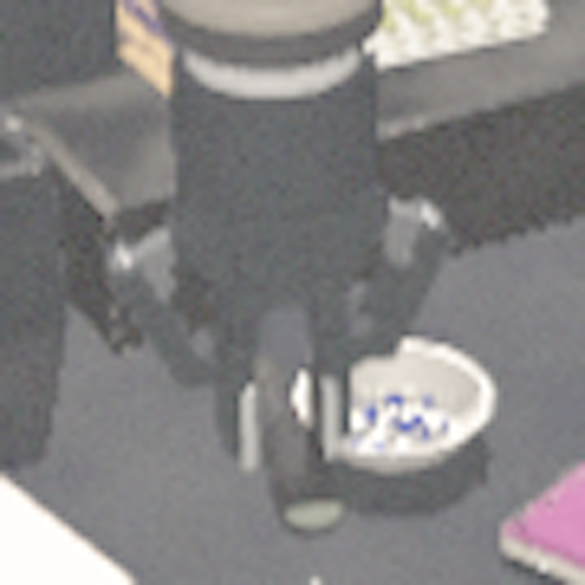

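>>> carry_out --motion "1 0 0 0 -0.151; 1 0 0 0 -0.151; 1 0 0 0 -0.151; 1 0 0 0 -0.151; 1 0 0 0 -0.151; 1 0 0 0 -0.151; 1 0 0 0 -0.151; 1 0 0 0 -0.151"

```text
clock: 10.5
tcp_pos: [0.5808, 0.054, 0.1793]
orientation: [0.93, 3.001, -0.0]
contact_force: [-0.1, -0.1, -1.2]
grip_width: 0.024
```

```bash
python3 - <<'E'
from h import *
st()
s=snap('side','s5.png')
im=s[85:175,255:345];im=cv2.resize(im,None,fx=6.5,fy=6.5,interpolation=cv2.INTER_CUBIC)
cv2.imwrite('pics/s5p.png',(255*(im/255.)**.6).astype(np.uint8)[:,:,::-1])
E
```

```text
t 10.5 tcp [0.5808 0.054  0.1793] yaw 2.5405 zax [ 0. -0. -1.] F [-0.14 -0.09 -1.2 ] w 0.024 j [ 0.38  0.49 -0.76  1.79  0.39  1.02  0.44]
```

View pics/s5p.png

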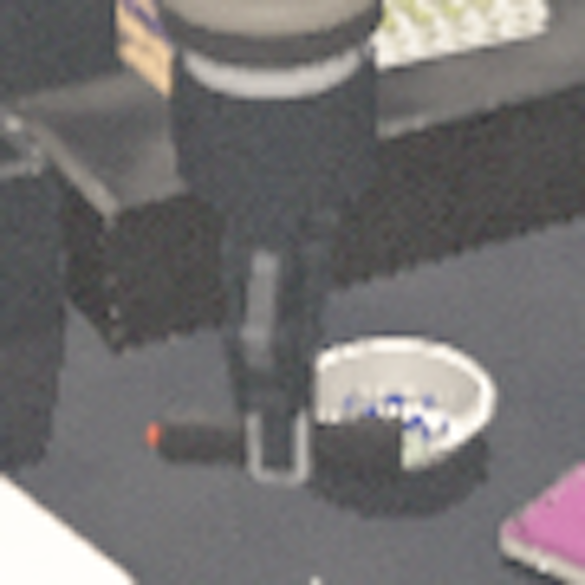

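```bash
python3 - <<'E'
from h import *
o=r.get_obs();T=o['tcp_pos'];M=R.from_rotvec(o['orientation']).as_matrix();e=-M[:,0];Z=np.array([0,0,1.])
f=lambda p:((pj('side',p)+.5-[255,85])*6.5).round(1)
for zo in(0,.005,.01):
  for al in(-.004,0,.004):
    print(zo,al,'lens',f(T+zo*Z+(al+.0565)*e),'tail',f(T+zo*Z+(al-.0565)*e))
n=M[:,1]
for q in(-1,1):print(f(T+q*n*.013),f(T+q*n*.02))
E
```

```text
0 -0.004 lens [415.4 460.5] tail [134.4 446. ]
0 0 lens [425.4 461. ] tail [144.3 446.5]
0 0.004 lens [435.4 461.5] tail [154.2 447. ]
0.005 -0.004 lens [415.5 450.2] tail [133.6 435.7]
0.005 0 lens [425.5 450.7] tail [143.5 436.2]
0.005 0.004 lens [435.5 451.2] tail [153.4 436.7]
0.01 -0.004 lens [415.5 439.8] tail [132.8 425.4]
0.01 0 lens [425.6 440.3] tail [142.7 425.9]
0.01 0.004 lens [435.7 440.8] tail [152.7 426.4]
[280.6 472.8] [278.5 483.1]
[288.2 435.1] [290.1 425.2]
```

```bash
python3 - <<'E'
from h import *
s=cv2.imread('pics/s0.png').astype(int).sum(2)
w=(s>560).astype(np.uint8);w[:215]=0;w[295:]=0;w[:,:271]=0;w[:,372:]=0
k,l,st_,c=cv2.connectedComponentsWithStats(w);i=1+st_[1:,4].argmax();print(st_[i])
cn=max(cv2.findContours((l==i).astype(np.uint8),0,1)[0],key=len);hu=cv2.convexHull(cn)[:,0]
P=np.array([bp('side',u,v,.028)[:2] for u,v in hu if v<266])
for _ in range(3):
    A=np.c_[2*P,np.ones(len(P))];q=np.linalg.lstsq(A,(P**2).sum(1),rcond=None)[0];rr=np.sqrt(q[2]+q[:2]@q[:2]);d=np.abs(np.linalg.norm(P-q[:2],axis=1)-rr);P=P[d<.003]
print(q[:2],rr,len(P),d.max())
E
```

```text
[ 272  215   96   76 4883]
[ 0.53481829 -0.13932508] 0.1192845486657989 24 0.002398834407592962
```

>>> carry_out --motion "1 0 0 0 0.151; 1 0 0 0 0.151; 1 0 0 0 0.151; 1 0 0 0 0.151; 1 0 0 0 0.151; 1 0 0 0 0.151; 1 0 0 0 0.151; 1 0 0 0 0.151"

```text
clock: 11.55
tcp_pos: [0.5808, 0.0541, 0.1794]
orientation: [2.482, 1.927, 0.0]
contact_force: [0.7, 0.4, -0.8]
grip_width: 0.0242
```

>>> carry_out --motion "1 1 1 12 0; 1 0 0 12 0; 1 0 0 12 0; 1 0 0 12 0; 1 0 0 12 0; 1 0 0 12 0; 1 0 0 12 0; 1 0 0 6 0"

```text
clock: 12.55
tcp_pos: [0.5816, 0.0547, 0.0883]
orientation: [-2.474, -1.936, 0.001]
contact_force: [0.9, -0.2, -0.4]
grip_width: 0.0238
```

```bash
python3 - <<'E'
from h import *
st()
s=snap('side','s6.png')
im=s[140:220,260:345];im=cv2.resize(im,None,fx=7,fy=7,interpolation=cv2.INTER_CUBIC)
cv2.imwrite('pics/s6p.png',(255*(im/255.)**.6).astype(np.uint8)[:,:,::-1])
E
```

```text
t 12.55 tcp [0.5816 0.0547 0.0883] yaw 1.3278 zax [-0.001 -0.    -1.   ] F [ 0.95 -0.23 -0.42] w 0.0238 j [ 0.14  0.54 -0.45  1.87  0.32  0.8  -0.72]
```

View pics/s6p.png

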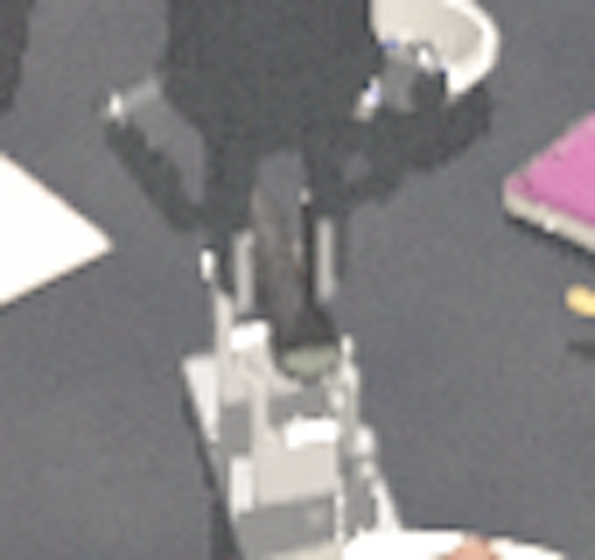

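>>> carry_out --motion "1 0 0 4 0; 1 0 0 4 0; 1 0 0 4 0; 1 0 0 4 0; 1 0 0 4 0; 1 0 0 4 0; 1 0 0 4 0; 1 0 0 4 0"

```text
clock: 13.6
tcp_pos: [0.5815, 0.055, 0.0569]
orientation: [-2.474, -1.936, 0.001]
contact_force: [-1.8, 1.2, 0.6]
grip_width: 0.0239
```

>>> carry_out --motion "1 0 0 2 0; 1 0 0 2 0; 1 0 0 2 0; 1 0 0 0 0; 1 0 0 0 0; 1 0 0 0 0; 1 0 0 0 0; 1 0 0 0 0"

```text
clock: 14.6
tcp_pos: [0.5821, 0.0548, 0.0514]
orientation: [2.474, 1.936, 0.0]
contact_force: [-0.8, -0.8, -1.3]
grip_width: 0.024
```

```bash
python3 - <<'E'
from h import *
st()
s=snap('side','s7.png')
im=s[140:220,260:345];im=cv2.resize(im,None,fx=7,fy=7,interpolation=cv2.INTER_CUBIC)
cv2.imwrite('pics/s7p.png',(255*(im/255.)**.6).astype(np.uint8)[:,:,::-1])
E
```

```text
t 14.6 tcp [0.5821 0.0548 0.0514] yaw 1.3278 zax [ 0. -0. -1.] F [-0.79 -0.78 -1.29] w 0.024 j [ 0.12  0.59 -0.43  1.89  0.35  0.74 -0.75]
```

View pics/s7p.png

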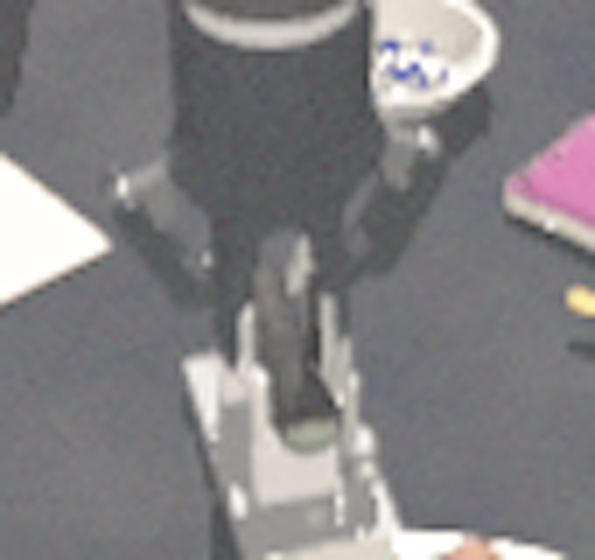

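>>> carry_out --motion "1 0 0 1 0; 1 0 0 1 0; 1 0 0 1 0; 1 0 0 0 0; 1 0 0 0 0; 1 0 0 0 0; 1 0 0 0 0; 1 0 0 0 0"

```text
clock: 15.65
tcp_pos: [0.5823, 0.0549, 0.0493]
orientation: [2.474, 1.935, 0.0]
contact_force: [-2.9, -0.2, 9.0]
grip_width: 0.0243
```

>>> carry_out --motion "0 0 0 0 0; 0 0 0 0 0; 0 0 0 0 0; 0 0 0 0 0; 0 0 0 0 0; 0 0 0 -5 0; 0 0 0 -10 0; 0 0 0 -10 0"

```text
clock: 16.65
tcp_pos: [0.5822, 0.0549, 0.0743]
orientation: [2.474, 1.936, 0.001]
contact_force: [-0.6, -1.0, 0.1]
grip_width: 0.0853
```

>>> carry_out --motion "0 0 0 -20 0; 0 0 0 -20 0; 0 0 0 -20 0; 0 0 0 -20 0; 0 0 0 -20 0; 0 0 0 -20 0; 0 0 0 0 0; 0 0 0 0 0"

```text
clock: 17.65
tcp_pos: [0.5816, 0.0547, 0.1929]
orientation: [-2.474, -1.936, 0.001]
contact_force: [-0.1, 1.2, -0.9]
grip_width: 0.0854
```

```bash
python3 - <<'E'
from h import *
st()
s=snap('side','s8.png')
im=s[140:220,260:345];im=cv2.resize(im,None,fx=7,fy=7,interpolation=cv2.INTER_CUBIC)
cv2.imwrite('pics/s8p.png',(255*(im/255.)**.6).astype(np.uint8)[:,:,::-1])
E
```

```text
t 17.65 tcp [0.5816 0.0547 0.1929] yaw 1.3277 zax [-0.001 -0.    -1.   ] F [-0.13  1.17 -0.93] w 0.0854 j [ 0.19  0.41 -0.5   1.79  0.23  1.   -0.65]
```

View pics/s8p.png

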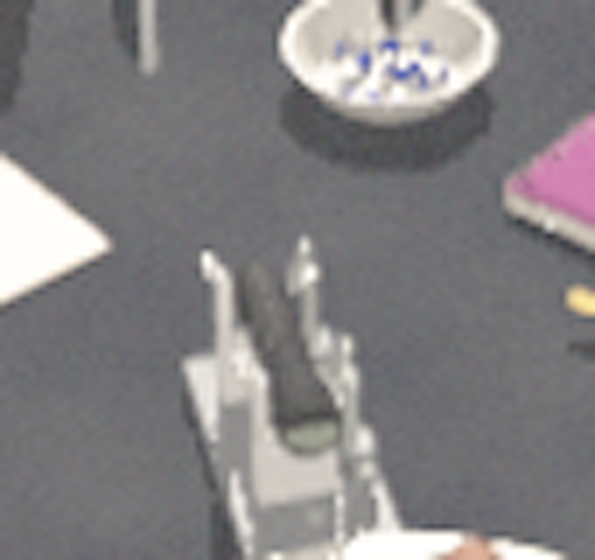

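```bash
python3 - <<'E'
from h import *
plan([(.4432,-.1812,.18,.43,8)],0)
E
```

```text
0 -33 -10 2 0.112; 0 -34 -6 2 0.112; 0 -34 -2 1 0.112; 0 -34 2 2 0.112; 0 -34 5 1 0.112; 0 -33 9 2 0.113; 0 -31 13 1 0.112; 0 -29.8 16.4 1.8 0.113
end [ 0.44322746 -0.18120207  0.17998376] 0.4297169779154324
```

>>> carry_out --motion "0 -33 -10 2 0.112; 0 -34 -6 2 0.112; 0 -34 -2 1 0.112; 0 -34 2 2 0.112; 0 -34 5 1 0.112; 0 -33 9 2 0.113; 0 -31 13 1 0.112; 0 -30 16 2 0.113"

```text
clock: 18.7
tcp_pos: [0.4424, -0.1826, 0.1803]
orientation: [3.072, 0.659, 0.0]
contact_force: [0.0, -0.9, 0.7]
grip_width: 0.0851
```

```bash
python3 - <<'E'
from h import *
st()
s=snap('side','s9.png');t=snap('top','t9.png')
im=s[130:310,240:400];im=cv2.resize(im,None,fx=3.3,fy=3.3,interpolation=cv2.INTER_CUBIC)
cv2.imwrite('pics/s9p.png',im[:,:,::-1]); crop(t,240,150,440,300,'t9p.png')
plan([(.4432,-.1812,.066,.43,8)],0)
E
```

```text
t 18.7 tcp [ 0.4424 -0.1826  0.1803] yaw 0.4226 zax [ 0. -0. -1.] F [ 0.   -0.89  0.72] w 0.0851 j [ 0.48  0.23 -0.25  2.05  0.08  0.87 -0.96]
t9p.png 3.933333333333333
0 1 -0 14 -0.001; 0 0 -0 14 -0.001; 0 1 -0 14 -0.002; 0 0 -1 14 -0.001; 0 1 -0 14 -0.002; 0 0 -1 15 -0.001; 0 1 -0 14 -0.002; 0 0.3 -0.5 14.9 -0.001
end [ 0.44324272 -0.1812305   0.06599122] 0.42971190406811943
```

View pics/s9p.png

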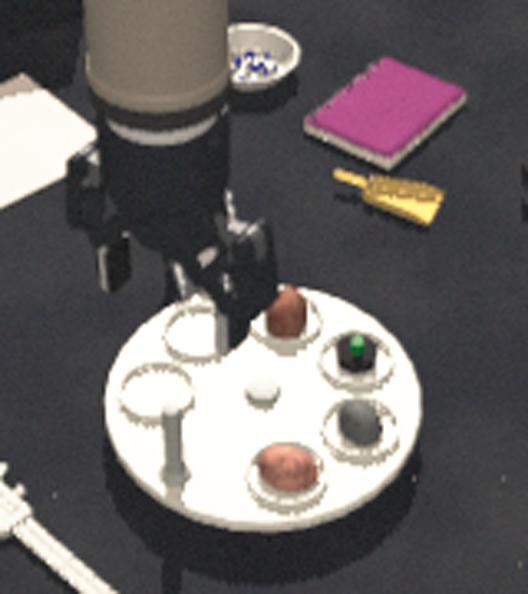

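View pics/t9p.png

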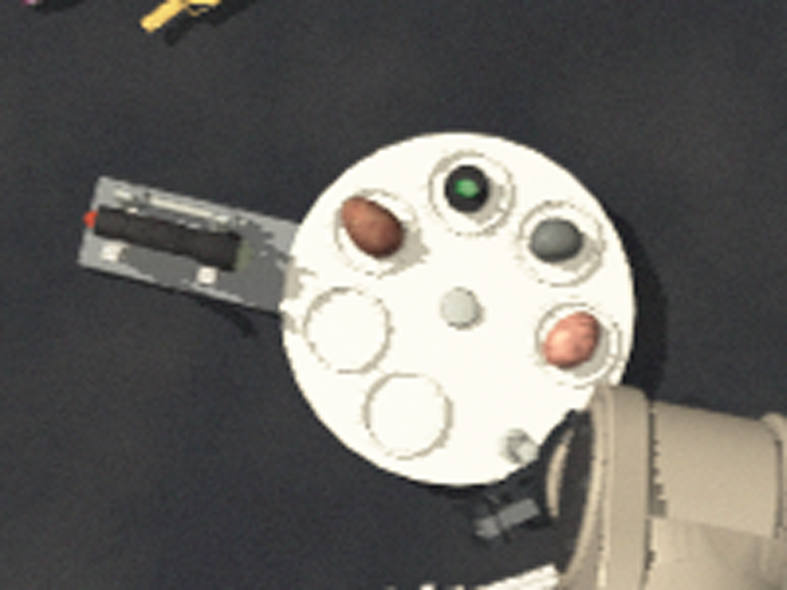

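```bash
python3 - <<'E'
from h import *
C=np.array([.534,-.1394]);yaw=-1.813;dx=np.array([np.cos(yaw),np.sin(yaw)]);dy=np.array([-dx[1],dx[0]])
for nm,u,v in(('tail',87,218),('lens',245,255)):
    p=bp('top',240+u/3.9333-.5,150+v/3.9333-.5,.055)[:2]-(C-.2*dx);print(nm,p@dx,p@dy)
t=cv2.imread('pics/t9.png').astype(int).sum(2)[195:222,258:306]
ys,xs=np.nonzero(t<170);print(len(xs))
P=np.array([bp('top',x+258,y+195,.055)[:2] for x,y in zip(xs,ys)])-(C-.2*dx);P=np.c_[P@dx,P@dy];P=P[(abs(P[:,1])<.02)&(abs(P[:,0])<.06)]
c=P.mean(0);V=np.linalg.svd(P-c)[2][0];print(c,V)
E
```

```text
tail -0.05551704144539124 -0.00037907856917845733
lens 0.05225205301185461 -0.0002004425386622856
313
[ 0.00802763 -0.0010528 ] [ 0.99987603 -0.01574571]
```

>>> carry_out --motion "0 1 0 14 -0.001; 0 0 0 14 -0.001; 0 1 0 14 -0.002; 0 0 -1 14 -0.001; 0 1 0 14 -0.002; 0 0 -1 15 -0.001; 0 0 0 14 0; 0 0 0 15 0"

```text
clock: 19.8
tcp_pos: [0.4454, -0.1777, 0.0654]
orientation: [3.067, 0.682, 0.0]
contact_force: [0.6, 0.2, -0.9]
grip_width: 0.0854
```

>>> carry_out --motion "0 -3 2 0 0; 0 0 0 0 0; 1 0 0 0 0; 1 0 0 0 0; 1 0 0 0 0; 1 0 0 0 0; 1 0 0 0 0; 1 0 0 0 0" --newtons 40

```text
clock: 20.8
tcp_pos: [0.4433, -0.1808, 0.0665]
orientation: [3.067, 0.682, -0.0]
contact_force: [-2.4, 0.7, 4.6]
grip_width: 0.0125
```

```bash
python3 - <<'E'
from h import *
st()
s=snap('side','s10.png');t=snap('top','t10.png')
im=s[130:310,240:400];im=cv2.resize(im,None,fx=3.3,fy=3.3,interpolation=cv2.INTER_CUBIC)
cv2.imwrite('pics/s10p.png',im[:,:,::-1])
E
```

```text
t 20.8 tcp [ 0.4433 -0.1808  0.0665] yaw 0.4379 zax [-0. -0. -1.] F [-2.38  0.7   4.65] w 0.0125 j [ 0.45  0.41 -0.23  2.14  0.16  0.61 -1.03]
```

View pics/s10p.png

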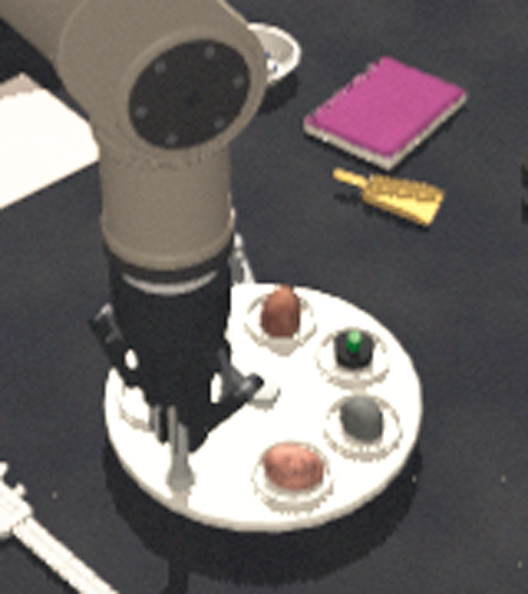

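>>> carry_out --motion "1 0.1 3 0 -0.03; 1 0.1 4.5 0 -0.045; 1 0.2 6 0 -0.06; 1 0.2 6 0 -0.06; 1 0.2 6 0 -0.06; 1 0.2 6 0 -0.06; 1 0.2 6 0 -0.06; 1 0.2 6 0 -0.06"

```text
clock: 21.9
tcp_pos: [0.4696, -0.2155, 0.0664]
orientation: [2.846, 1.33, -0.002]
contact_force: [-3.8, 0.9, 6.7]
grip_width: 0.013
```

```bash
cat >> h.py <<'E'
def tt():
    p=r.get_obs()['tcp_pos'][:2]-np.array([.534,-.1394]);print('rad',np.linalg.norm(p),'phi',np.arctan2(p[1],p[0]))
E
python3 - <<'E'
from h import *
st();tt()
E
```

```text
t 21.9 tcp [ 0.4696 -0.2155  0.0664] yaw 0.8744 zax [-0.001 -0.    -1.   ] F [-3.81  0.87  6.74] w 0.013 j [ 0.57  0.47 -0.33  2.05  0.24  0.66 -0.6 ]
rad 0.09968153530104808 phi -2.273601863973142
```

Tracking well; continue.

>>> carry_out --motion "1 0.2 6 0 -0.06; 1 0.2 6 0 -0.06; 1 0.2 6 0 -0.06; 1 0.2 6 0 -0.06; 1 0.2 6 0 -0.06; 1 0.2 6 0 -0.06; 1 0.2 6 0 -0.06; 1 0.2 6 0 -0.06"

```text
clock: 22.9
tcp_pos: [0.5124, -0.2366, 0.0665]
orientation: [2.448, 1.968, -0.002]
contact_force: [-2.8, -0.1, 5.6]
grip_width: 0.0125
```

>>> carry_out --motion "1 0.2 6 0 -0.06; 1 0.2 6 0 -0.06; 1 0.2 6 0 -0.06; 1 0.2 6 0 -0.06; 1 0.2 6 0 -0.06; 1 0.2 6 0 -0.06; 1 0.1 5 0 -0.05; 1 0.1 4 0 -0.04"

```text
clock: 23.9
tcp_pos: [0.5571, -0.2363, 0.0665]
orientation: [1.948, 2.464, -0.002]
contact_force: [-3.1, -0.6, 6.0]
grip_width: 0.0128
```

>>> carry_out --motion "1 0.1 3 0 -0.03; 1 0 0 0 0; 1 0 0 0 0; 1 0 0 0 0; 1 0 0 0 0; 1 0 0 0 0; 1 0 0 0 0; 1 0 0 0 0"

```text
clock: 24.9
tcp_pos: [0.5599, -0.2356, 0.0665]
orientation: [1.913, 2.491, -0.002]
contact_force: [-3.1, -2.3, 5.7]
grip_width: 0.0131
```

```bash
python3 - <<'E'
from h import *
st();tt()
s=snap('side','s11.png');t=snap('top','t11.png')
crop(s,240,140,400,310,'s11p.png');crop(t,250,170,410,280,'t11p.png')
E
```

```text
t 24.9 tcp [ 0.5599 -0.2356  0.0665] yaw 1.8318 zax [-0.    -0.001 -1.   ] F [-3.08 -2.31  5.75] w 0.0131 j [ 0.69  0.62 -0.54  1.82  0.43  0.82  0.2 ]
rad 0.09963401417580395 phi -1.3073264347127713
s11p.png 3.4705882352941178
t11p.png 4.9375
```

View pics/s11p.png

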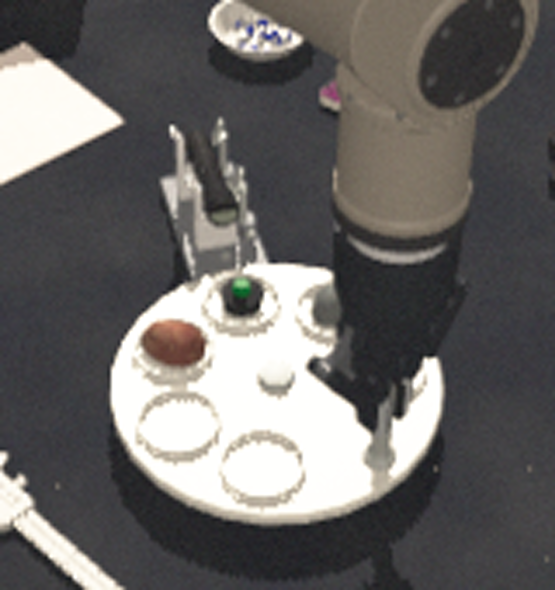

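View pics/t11p.png

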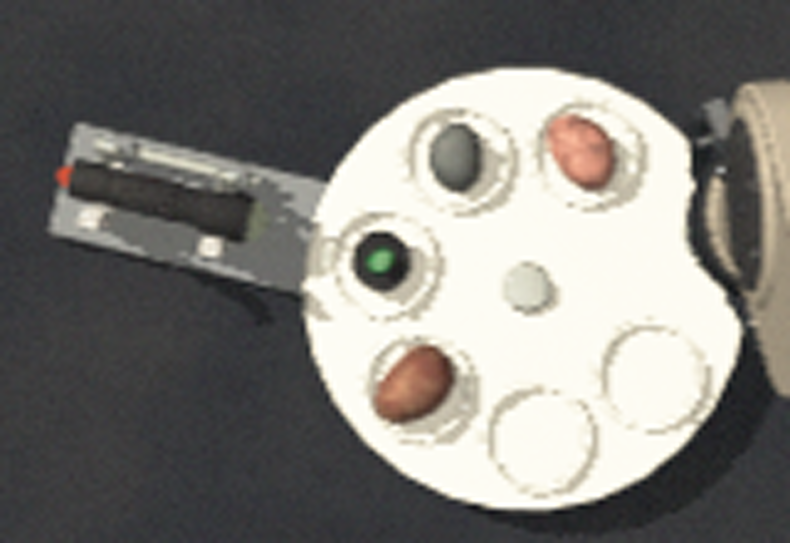

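```bash
cat > jm.py <<'E'
from h import *
import sys
C=np.array([.534,-.1394]);yaw=-1.813;dx=np.array([np.cos(yaw),np.sin(yaw)]);dy=np.array([-dx[1],dx[0]])
for n,f,box in(('top',sys.argv[1],(318,213,340,233)),('side',sys.argv[2],(298,215,322,232))):
    im=cv2.imread(f).astype(int);u0,v0,u1,v1=box;c=im[v0:v1,u0:u1]
    m=(c.sum(2)<300)|((c[:,:,1]-c[:,:,2])>40)
    k,l,s_,ce=cv2.connectedComponentsWithStats(m.astype(np.uint8));i=1+s_[1:,4].argmax();cc=ce[i]+[u0,v0]
    for z in(.039,.05):
        p=bp(n,*cc,z)[:2]-(C-.08*dx);print(n,s_[i],cc,z,'x',(p@dx).round(4),'y',(p@dy).round(4))
E
python3 jm.py pics/t11.png pics/s11.png
```

```text
top [  4   4  11  12 104] [326.93269231 222.42307692] 0.039 x 0.0013 y -0.0051
top [  4   4  11  12 104] [326.93269231 222.42307692] 0.05 x 0.0011 y -0.0055
side [ 6  6 12 10 98] [309.47959184 225.32653061] 0.039 x 0.0048 y -0.0046
side [ 6  6 12 10 98] [309.47959184 225.32653061] 0.05 x 0.0155 y -0.0073
```

>>> carry_out --motion "1 0 -2 0 0.02; 1 0.1 -2 0 0.02; 1 0.1 -2 0 0.02; 1 0 0 0 0; 1 0 0 0 0; 1 0 0 0 0; 1 0 0 0 0; 1 0 0 0 0"

```text
clock: 26.0
tcp_pos: [0.554, -0.237, 0.0665]
orientation: [1.988, 2.432, -0.002]
contact_force: [-2.8, -1.9, 5.3]
grip_width: 0.0128
```

```bash
python3 - <<'E'
from h import *
st();tt()
s=snap('side','s12.png');t=snap('top','t12.png')
crop(s,240,140,400,310,'s12p.png');crop(t,250,170,410,280,'t12p.png')
E
python3 jm.py pics/t12.png pics/s12.png
```

```text
t 26.0 tcp [ 0.554  -0.237   0.0665] yaw 1.7713 zax [-0.    -0.001 -1.   ] F [-2.84 -1.88  5.34] w 0.0128 j [ 0.69  0.61 -0.52  1.83  0.41  0.81  0.15]
rad 0.09965246372624943 phi -1.368391507128893
s12p.png 3.4705882352941178
t12p.png 4.9375
top [  4   2  11  12 107] [327.03738318 220.64485981] 0.039 x 0.0005 y -0.0004
top [  4   2  11  12 107] [327.03738318 220.64485981] 0.05 x 0.0003 y -0.0009
side [  8   5  11  11 101] [311.14851485 225.04950495] 0.039 x 0.005 y -0.0001
side [  8   5  11  11 101] [311.14851485 225.04950495] 0.05 x 0.0156 y -0.0029
```

View pics/t12p.png

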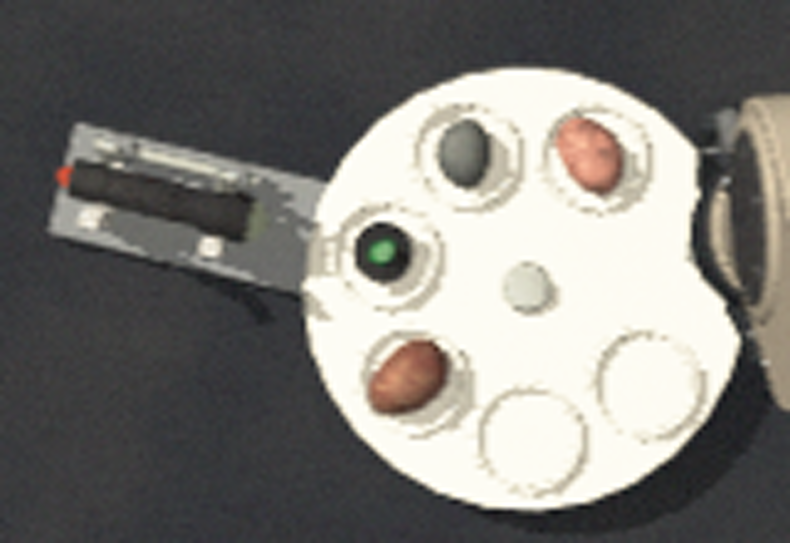

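View pics/s12p.png

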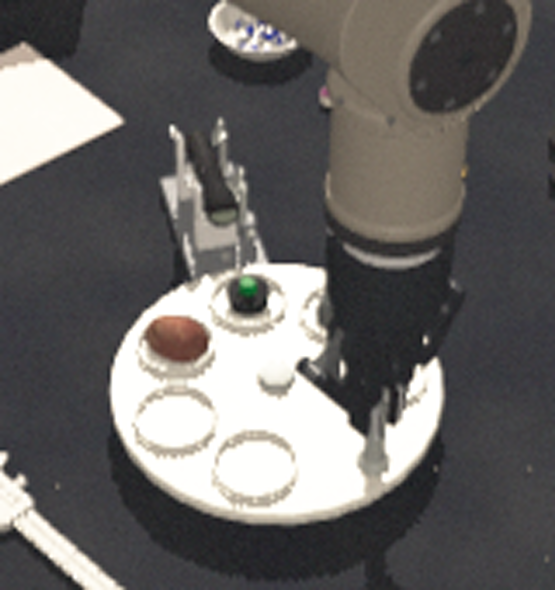

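```bash
python3 - <<'E'
from h import *
print(np.abs(r.get_obs()['qvel']).max()); print(r.hand_in())
E
```

```text
0.0013471408676378653
the job is handed in; nothing more can be done
None
```

I seated the torch in the clip, turned the table until the jar stood in front of it, and handed the job in at 26 s, still holding the post. No verdict is reported.

- **Torch:** I gripped it at mid-length and pressed it down until it met the floor of the clip with about 9 N, at the height expected for home. I then let go and withdrew. From above it lay about 1.6 mm off the clip's centre along its length, under about 1 mm off across, and turned by under 0.02 rad, with the lens towards the turntable. I did not measure the jaw angle. That it snapped shut is inferred from the torch being fully down and from the picture.
- **Turntable and jar:** I turned the post about 1.40 rad anticlockwise. The jar came out about 5 mm off the torch's line, so I turned the table back 0.06 rad. In the last pictures the jar was within about 1 mm of the line (up to 3 mm in the side view, depending on the height assumed).
- **Along the line:** The top camera put the jar within 1 mm of the front point. The side camera read 5 mm, or 15 mm if the dark blob is taken as the jar's top. I trusted the top view; all three are inside the 20 mm allowed.
- **At hand-in:** The gripper held the post at a 40 N setting, with the opening reading 12.8 mm on the 14 mm post. Joint speeds were under 0.002 rad/s. The jar and the stones I could see stood in their wells. I did not measure the dish, scoop and loupe for movement, and the arm hid some of them in the last close-up pictures.

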